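Open the dust gate and start the extractor

TASK

Get the dust extraction ready for turning: draw the orange tab of the sprung dust gate out to its stop so that the catch holds the gate open by itself. Only then start the extractor on the control box by pressing the blue, then the yellow, then the green key fully, one at a time. Leave the red stop key and the wax tin, gouge and mallet alone.

Things in the scene. Friction and masses are not known exactly. Their poses are not given: they have to be found in the camera images.
- gate: Dust gate: blue-grey housing fixed to the bench, 165 long x 140 wide x 52 high mm. Origin on the bench under the middle of its front face; +x runs back over the housing, -x is the pull-out direction, z up. Yaw within about 20 degrees of zero, so the tab looks roughly at the robot. An aluminium plate, top 39 mm above the bench, 112 mm wide, slides in it, sprung shut.
- gate_mouth (a point): Centre of the gate's round 80 mm suction mouth, at the top of its steel collar, 59 mm above the bench, 85 mm behind the housing's front face. Shut, the bare plate fills the mouth; with the plate out it shows black.
- catch (a point): Pivot of the sprung black catch on the housing's +y side, 132 mm behind the front face; catch and bracket stand 68 to 106 mm off the housing's middle line, up to 80 mm high. It needs no touching: in the last 2 to 3 mm before the stop its nose drops behind a brass tooth on the plate's side.
- gate_slide (a joint): How far the plate is pulled out, in m: 0 shut, 0.090 at its stop. A spring pulls it shut, about 4 N at the start and 9 N at the stop, plus light drag and the catch: 12 N brings it to the stop. Let go before the catch has dropped, it slides shut; let go at the stop, it settles back about 6 mm (to 0.083) on the catch and stays out.
- pull_tab (a point): Middle of the top edge of the housing-side face of the orange pull tab on the plate, 100 mm above the bench; moves with the plate, axes as the gate's. The tab is 90 wide (across the pull), 10 thick, upright from the plate. Shut, this face is 56 mm in front of the housing: an open gap over the plate in which closed fingertips can hook the tab and draw it out.
- panel: Extractor control box fixed on the bench: grey box 135 x 135 mm, black top plate 42 mm above the bench, carrying four round keys in a square, 56 mm apart. Origin under its centre; x, y along its sides, z up. Which key sits in which corner changes.
- blue_key_top (a point): Centre of the top face of the blue key (round, 32 mm across, about 64 mm above the bench, 10 mm proud of its grey collar). It moves down with the key; pressed straight down.
- blue_key (a joint): How far the blue key is pressed, in m: 0 up, 0.006 fully down. It springs back up; 1.5 N starts it and 5 N takes it fully down.
- yellow_key_top (a point): Centre of the top face of the yellow key (round, 32 mm across, about 64 mm above the bench, 10 mm proud of its grey collar). It moves down with the key; pressed straight down.
- yellow_key (a joint): How far the yellow key is pressed, in m: 0 up, 0.006 fully down. It springs back up; 1.5 N starts it and 5 N takes it fully down.
- green_key_top (a point): Centre of the top face of the green key (round, 32 mm across, about 64 mm above the bench, 10 mm proud of its grey collar). It moves down with the key; pressed straight down.
- green_key (a joint): How far the green key is pressed, in m: 0 up, 0.006 fully down. It springs back up; 1.5 N starts it and 5 N takes it fully down.
- red_key_top (a point): Centre of the top face of the red key (round, 32 mm across, about 64 mm above the bench, 10 mm proud of its grey collar). It moves down with the key; pressed straight down.
- red_key (a joint): How far the red key is pressed, in m: 0 up, 0.006 fully down. It springs back up; 1.5 N starts it and 5 N takes it fully down.
- wax_tin: Bystander: brass-coloured wax tin with a white lid, 68 mm across, 50 high, standing. Origin under its centre.
- gouge: Bystander: turning gouge lying down: blue handle and steel shank, 353 long, 34 thick mm, along its x. Origin on the bench 165 mm from the handle's end.
- mallet: Bystander: turned wooden mallet standing on its head, 84 mm across, 220 high. Origin under its centre.

How it is judged:
On the way, in this order (a step that is already met when the one before it is completed fails the run):
1. the gate is pulled out to its stop (beyond 80 mm), no key being pressed (value of joint gate_slide above 0.08 m and value of joint each of blue_key, yellow_key, green_key, red_key below 0.002 m), for 0.1 s.
2. with the gate held open (beyond 80 mm), the blue key is pressed more than 4 mm, the other keys up (value of joint gate_slide above 0.08 m and value of joint blue_key above 0.004 m and value of joint each of yellow_key, green_key, red_key below 0.002 m), for 0.05 s.
3. with the gate held open (beyond 80 mm), the yellow key is pressed more than 4 mm, the other keys up (value of joint gate_slide above 0.08 m and value of joint yellow_key above 0.004 m and value of joint each of blue_key, green_key, red_key below 0.002 m), for 0.05 s.
4. with the gate held open (beyond 80 mm), the green key is pressed more than 4 mm, the other keys up (value of joint gate_slide above 0.08 m and value of joint green_key above 0.004 m and value of joint each of blue_key, yellow_key, red_key below 0.002 m), for 0.05 s.
At the end, for the whole second after the job is handed in: The gate stays out by itself on its catch, more than 80 mm and at rest, and all four keys are up again (less than 2 mm down) (all of step 1 and velocity of joint gate_slide between -0.01 and 0.01 m/s); the robot touches nothing.
It fails at once if a key is pressed (over 3 mm) while the gate is not open (less than 80 mm out) (value of joint gate_slide below 0.08 m and value of joint any of blue_key, yellow_key, green_key, red_key above 0.003 m).
It fails at once if the red stop key is pressed (over 3 mm) (value of joint red_key above 0.003 m).
It fails at once if two keys are pressed at the same time (over 3 mm each) (value of joint each of blue_key, yellow_key above 0.003 m or value of joint each of blue_key, green_key above 0.003 m or value of joint each of blue_key, red_key above 0.003 m or value of joint each of yellow_key, green_key above 0.003 m or value of joint each of yellow_key, red_key above 0.003 m or value of joint each of green_key, red_key above 0.003 m).
It fails at once if the tin, gouge or mallet is moved by more than 30 mm (distance of any of wax_tin, gouge, mallet from where it was at the start of the episode above 0.03 m).
It also fails if it takes over 54 s, if anything falls off the work surface, if the arm or the gripper's body presses on something with over 40 N, if the wrist force passes 120 N, or if a joint passes its speed limit or range.

ROBOT

A 7-joint arm with a two-finger parallel gripper is mounted at the origin on the work surface. World frame = base frame: x ahead of the robot, y to its left, z up, the work surface at z = 0. Lengths are in m, angles in rad, forces in N, time in s.
With the tool pointing down it reaches from about 0.425 to 0.95 m from the base axis. Payload 16.7 kg.
Tool frame: the origin (TCP) lies midway between the tips of the shut fingers; the grasp point (between the pads) lies 19 mm behind it; z points along the fingers, y is the line along which they close (so a half turn about z gives the same grasp; the last joint's range is limited). The gripper opens to 94 mm and grips with 3 to 60 N. Pads are 16 mm wide; open, the fingers measure 119 mm over their backs; the gripper's body (75 mm by 177 mm) begins 78 mm behind the grasp point.
Start: joints at [-1.3, 0.426, 0.074, 1.606, -0.034, 1.111, -0.067], TCP at [0.276, 0.616, 0.205] pointing down, gripper open.
Joint ranges: [-2.85, 2.85], [-0.5, 2.14], [-1.23, 1.37], [0.21, 2.46], [-1.02, 4.16], [0.16, 2.05], [-2.73, 2.73]. Speed limits (rad/s): [1.89, 1.89, 2.39, 2.39, 3.01, 3.01, 3.01].

INTERFACE

Orientations are given as a unit quaternion [x, y, z, w].
In Python, from plant import r gives the robot as it stands.
- The arm moves only by the tool send_rows, never from a script. Its argument "targets" is one flat list of numbers, 7 for each row, row after row: the turn, a rotation vector about the tool's x, y, z in rad, then the shift along the tool's x, y, z in m, then the opening, from -1 (shut) to 1 (fully open). In form: [wx, wy, wz, tx, ty, tz, jaw, wx, wy, wz, tx, ty, tz, jaw, ...]. A call has exactly 8 rows; each row shifts and turns the commanded pose from where the row before left it, along the tool's axes as they then stand; what a row does not reach is not made up. A row lasts 1/8 s, in which the tool goes at most 62.5 mm and 10.7 degrees, less where a joint would pass 70% of its speed; a pose out of reach is approached as far as the arm can. A call with a gripper value outside its range is refused whole. The fingers move at their own pace and stop on an object; the grip force is fixed at half the most. Time passes only in rows, so rows that do not move let the fingers close, or fill a call up. It gives the time, the measured TCP pose, the force, the opening and the grip force at its end, in the units of the state.
- r.observe(): the state, without advancing time (a new reading comes with each control period).
- r.camera(name): name is "side" or "top"; returns (picture, depth): 420x560x3 uint8, blue, green, red; 420x560 float32, m along the optical axis (not along the pixel's ray), 0 where there is no reading.
- r.camera_info(name): a dict with "mtx" (3x3 intrinsics, pixels), "T" (4x4, takes a point from camera to world coordinates). Camera axes: x right, y down, z forward; pixel columns grow to the right and rows downward; lengths in m; the calibration is good to about 2 mm. A picture is of the moment at which its call begins. camera_info takes no time and is no camera call.
- r.close_job(): hands the job in; it is judged then, once.
The state is a dict: "time_s": time; "qpos": joint angles; "joint_vel": joint speeds; "joint_efforts": joint torques, N m; "ee_pos": TCP position; "tool_rot": TCP orientation; "ft_force": force on the tool from outside, world axes, zero at the start; "ft_torque": the same for the moment, N m; "finger_gap": finger opening in m; "grip_force": force on a finger pad.
Only numpy, scipy, OpenCV 4.12 (cv2) and the standard library are available. Lean on these libraries where they do the work, as an engineer would, in place of code of your own. Each camera call takes 0.05 s, during which the arm holds its last target. There are 200 camera calls.

## Working session

There is one attempt and no reset: what is moved stays moved. The work goes in short steps, Python scripts to look and compute and a tool call to move; the robot and the scene stay as the last step left them, time stands still between calls to the robot, and variables do not carry over. Pictures are saved under pics/ and viewed, at most 10 in all, crops included, and the job is handed in when it is done.

Besides the shell and the picture viewer there is one more tool, called after "Request:" as name(argument=value, ...) on one line, values as JSON. send_rows: Moves the arm, as the interface text tells. Its arguments: {"type":"object","properties":{"targets":{"type":"array"}},"required":["targets"]}

```bash
mkdir -p pics; cat > h.py <<'E'
import numpy as np, cv2
from plant import r
from scipy.spatial.transform import Rotation as R
def cloud(name):
    im,d=r.camera(name); ci=r.camera_info(name); K=np.array(ci["mtx"]);T=np.array(ci["T"])
    v,u=np.mgrid[:d.shape[0],:d.shape[1]]
    P=np.stack([(u-K[0,2])/K[0,0]*d,(v-K[1,2])/K[1,1]*d,d],-1)@T[:3,:3].T+T[:3,3]
    P[d==0]=np.nan
    return im,P
E
python3 - <<'E'
from h import *
for n in("top","side"):
    im,P=cloud(n); cv2.imwrite(f"pics/{n}0.png",im); np.save(f"{n}0.npy",P)
    print(np.round(r.camera_info(n)["T"],3))
s=r.observe(); print(s)
print(R.from_quat(s["tool_rot"]).as_matrix().round(3))
E
```

```text
[[-0.029 -0.996  0.083  0.5  ]
 [-1.     0.028 -0.008 -0.006]
 [ 0.005 -0.084 -0.996  1.45 ]
 [ 0.     0.     0.     1.   ]]
[[ 0.989 -0.098  0.111  0.452]
 [-0.148 -0.655  0.741 -1.002]
 [-0.    -0.749 -0.662  0.985]
 [ 0.     0.     0.     1.   ]]
{'time_s': 0.1, 'qpos': array([-1.29950626,  0.42667691,  0.07388537,  1.60653186, -0.03412894,
        1.11078781, -0.06709131]), 'joint_vel': array([-2.69020290e-04, -1.85044399e-03,  3.90272663e-04, -5.48564036e-04,
       -3.91267894e-04, -1.58494768e-03, -6.91769919e-05]), 'joint_efforts': array([ 8.54425016e-03, -9.37471390e+01,  3.67725067e+00, -4.55037475e+01,
       -4.86037019e-02,  1.69566338e-02,  7.37459118e-05]), 'ee_pos': array([0.2756019 , 0.61574724, 0.20484654]), 'tool_rot': array([ 2.08877957e-01,  9.77941548e-01, -5.65306419e-04, -8.58443679e-05]), 'ft_force': array([ 0.4684241 , -0.36619845, -0.30623243]), 'ft_torque': array([ 0.03456662,  0.02500645, -0.02698053]), 'grip_force': 0.0, 'finger_gap': 0.09434630523305947}
[[-0.913  0.409 -0.   ]
 [ 0.409  0.913 -0.001]
 [-0.    -0.001 -1.   ]]
```

View pics/top0.png

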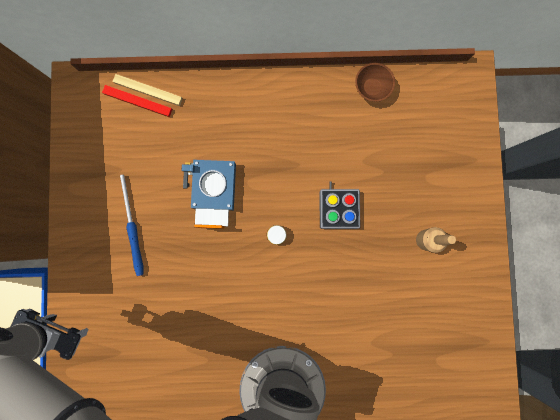

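View pics/side0.png

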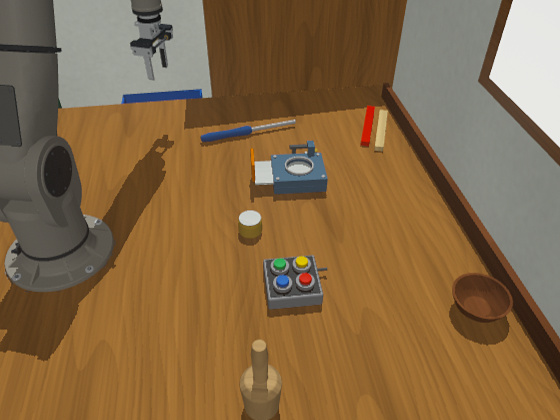

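The top view shows the gate housing at about (213,185), with the tab edge at (209,227). The keys are yellow (332,200), red (349,200), green (333,216) and blue (349,216). The tin is at (277,235) and the gouge at about (132,225).

```bash
python3 - <<'E'
from h import *
for n in("top","side"):
    im=cv2.imread(f"pics/{n}0.png");P=np.load(f"{n}0.npy");hsv=cv2.cvtColor(im,cv2.COLOR_BGR2HSV);H,S,V=cv2.split(hsv)
    print(n)
    def box(a,b,z0,z1): return (P[...,0]>a[0])&(P[...,0]<a[1])&(P[...,1]>b[0])&(P[...,1]<b[1])&(P[...,2]>z0)&(P[...,2]<z1)
    pan=box((.4,.9),(-.4,-.05),.055,.075)
    for c,(lo,hi) in dict(blue=(105,125),yellow=(22,35),green=(50,85),red=(0,5)).items():
        m=pan&(H>=lo)&(H<=hi)&(S>150)&(V>60)
        q=P[m]; print(c,m.sum(),np.median(q,0).round(4),((q.min(0)+q.max(0))/2).round(4))
    h=box((.4,.95),(0,.4),.045,.06)&(H>95)&(H<120)&(S>80)
    q=P[h][:,:2].astype(np.float32); print("housing",len(q),cv2.minAreaRect(q),np.median(P[h],0))
    p=box((.4,.95),(0,.4),.032,.045)&(S<60)&(V>120)
    q=P[p][:,:2].astype(np.float32); print("plate",len(q),len(q) and cv2.minAreaRect(q))
    t=box((.4,.95),(0,.4),.05,.12)&(H>5)&(H<20)&(S>200)
    q=P[t]; print("tab",len(q)); 
    if len(q):print(q.min(0),q.max(0),cv2.fitLine(q[:,:2].astype(np.float32),2,0,.01,.01).ravel()); print(q[q[:,2]>.09].round(3)[::4])
    if n=="side":
        g=cv2.resize(im[130:210,230:340],None,fx=7,fy=7,interpolation=cv2.INTER_CUBIC); cv2.imwrite("pics/gate.png",g)
E
```

```text
top
blue 66 [ 0.5769 -0.2415  0.0649] [ 0.5767 -0.2418  0.0639]
yellow 68 [ 0.635  -0.1883  0.0648] [ 0.6351 -0.1885  0.0654]
green 61 [ 0.5785 -0.1874  0.064 ] [ 0.5785 -0.1873  0.0633]
red 64 [ 0.6335 -0.2436  0.0643] [ 0.634  -0.2441  0.0642]
housing 1288 ((0.6986720561981201, 0.2150556743144989), (0.13955570757389069, 0.1640896201133728), 86.3830337524414) [0.69007675 0.21233677 0.05181795]
plate 936 ((0.6092677116394043, 0.19298261404037476), (0.3742412328720093, 0.17831705510616302), 43.835426330566406)
tab 86
[0.54823552 0.18014474 0.05281515] [0.5599196  0.26887889 0.10702599] [0.06618292 0.9978075  0.5548052  0.22188866]
[[0.56  0.269 0.101]
 [0.56  0.256 0.101]
 [0.559 0.242 0.106]
 [0.559 0.23  0.099]
 [0.559 0.218 0.097]
 [0.558 0.204 0.101]
 [0.556 0.262 0.104]
 [0.556 0.25  0.098]
 [0.556 0.237 0.1  ]
 [0.555 0.223 0.105]
 [0.555 0.212 0.095]
 [0.555 0.198 0.098]
 [0.554 0.185 0.102]
 [0.553 0.25  0.097]
 [0.553 0.238 0.093]
 [0.552 0.224 0.1  ]
 [0.552 0.21  0.103]
 [0.552 0.198 0.098]
 [0.551 0.185 0.099]]
side
blue 109 [ 0.5771 -0.2438  0.0646] [ 0.5775 -0.242   0.06
[... 176 characters left out ...]
31  0.0645]
housing 836 ((0.6996791958808899, 0.21682216227054596), (0.1465301811695099, 0.16273558139801025), 85.80467224121094) [0.68616912 0.20043673 0.05304203]
plate 584 ((0.6529138088226318, 0.23654590547084808), (0.21173004806041718, 0.12062405794858932), 10.780409812927246)
tab 84
[0.54893143 0.1776134  0.05392038] [0.56409488 0.27288313 0.10651266] [0.08169128 0.99665767 0.5549761  0.20918295]
[[0.555 0.273 0.097]
 [0.557 0.254 0.107]
 [0.56  0.261 0.097]
 [0.563 0.255 0.098]
 [0.555 0.241 0.1  ]
 [0.557 0.234 0.101]
 [0.56  0.224 0.104]
 [0.553 0.22  0.1  ]
 [0.555 0.21  0.103]
 [0.558 0.21  0.099]
 [0.55  0.197 0.102]
 [0.553 0.194 0.101]
 [0.556 0.19  0.099]
 [0.549 0.192 0.091]]
```

View pics/gate.png

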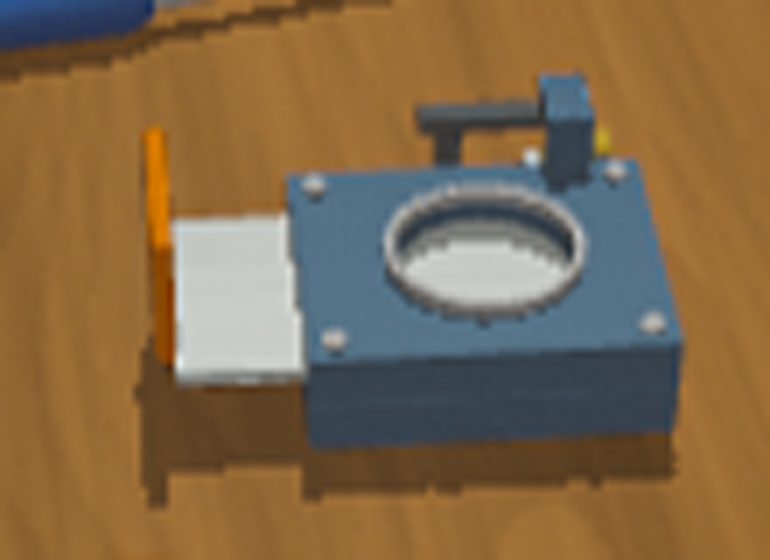

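The crop shows the gate shut: bare plate under the mouth, and an open gap between tab and housing. The gate yaw is about -3.8°, and the tab face is near (0.561, 0.2245). I'll turn, close the fingers and approach.

Request:
send_rows(targets=[0,0,-0.178,0,0,0,-1,0,0,-0.178,0,0,0,-1,0,0,0,-0.035,-0.04,0,-1,0,0,0,-0.035,-0.04,0,-1,0,0,0,-0.035,-0.04,0,-1,0,0,0,-0.035,-0.04,0,-1,0,0,0,-0.035,-0.04,0,-1,0,0,0,-0.035,-0.04,0,-1])

```text
time_s: 1.1
ee_pos: [0.4705, 0.3614, 0.2053]
tool_rot: [0.032, 0.999, -0.0, -0.0]
ft_force: [-0.2, 0.1, 0.1]
finger_gap: 0.0176
grip_force: 0.0
```

Request:
send_rows(targets=[0,0,0,-0.04,-0.0435,0,-1,0,0,0,-0.04,-0.0435,0,-1,0,0,0,-0.041,-0.0435,0,-1,0,0,0,0,0,0,-1,0,0,0,0,0,0.025,-1,0,0,0,0,0,0.025,-1,0,0,0,0,0,0.025,-1,0,0,0,0,0,0.015,-1])

```text
time_s: 2.1
ee_pos: [0.5812, 0.2252, 0.1141]
tool_rot: [0.032, 0.999, -0.0, -0.001]
ft_force: [0.5, 0.8, -0.1]
finger_gap: 0.0007
grip_force: 0.0
```

```bash
python3 - <<'E'
from h import *
im,_=r.camera("side"); cv2.imwrite("pics/g1.png",cv2.resize(im[60:220,200:370],None,fx=4,fy=3.75*1.0,interpolation=cv2.INTER_CUBIC))
print(r.observe()["ee_pos"])
E
```

```text
[0.58065782 0.22490697 0.11269382]
```

View pics/g1.png

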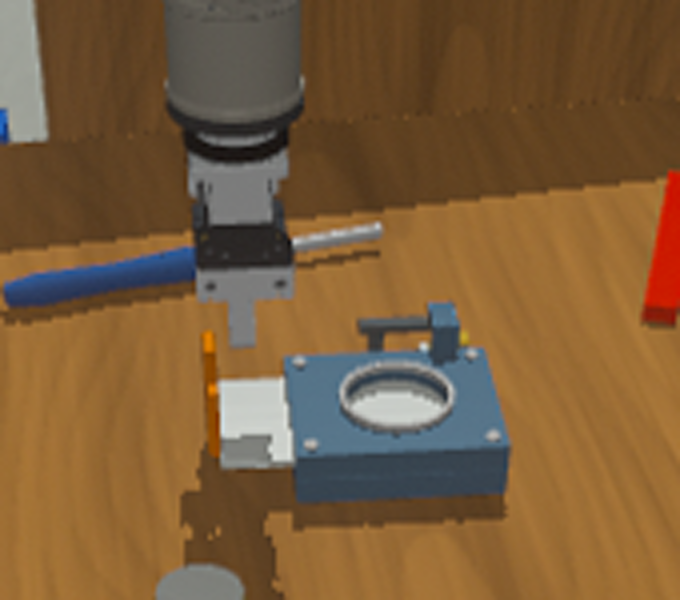

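Fingertips are centred over the gap between tab and housing. Next I lower them and start the pull.

Request:
send_rows(targets=[0,0,0,0,0,0.014,-1,0,0,0,0,0,0.014,-1,0,0,0,0,0,0.013,-1,0,0,0,0,0,0,-1,0,0,0,0.006,0,0,-1,0,0,0,0.006,0,0,-1,0,0,0,0.008,0,0,-1,0,0,0,0.01,0,0,-1])

```text
time_s: 3.15
ee_pos: [0.5527, 0.227, 0.075]
tool_rot: [0.033, 0.999, 0.0, 0.001]
ft_force: [6.7, -0.5, -5.2]
finger_gap: 0.0007
grip_force: 3.4
```

Request:
send_rows(targets=[0,0,0,0.008,0,0,-1,0,0,0,0.008,0,0,-1,0,0,0,0.008,0,0,-1,0,0,0,0.008,0,0,-1,0,0,0,0.008,0,0,-1,0,0,0,0.008,0,0,-1,0,0,0,0.006,0,0,-1,0,0,0,0.004,0,0,-1])

```text
time_s: 4.15
ee_pos: [0.4954, 0.2308, 0.0752]
tool_rot: [0.033, 0.999, 0.001, 0.002]
ft_force: [10.4, -1.0, -5.8]
finger_gap: 0.0004
grip_force: 5.0
```

Request:
send_rows(targets=[0,0,0,0.004,0,0,-1,0,0,0,0.003,0,0,-1,0,0,0,0.003,0,0,-1,0,0,0,0.003,0,0,-1,0,0,0,0.002,0,0,-1,0,0,0,0.002,0,0,-1,0,0,0,0,0,0,-1,0,0,0,0,0,0,-1])

```text
time_s: 5.15
ee_pos: [0.4805, 0.2318, 0.0754]
tool_rot: [0.033, 0.999, 0.001, 0.003]
ft_force: [20.6, -0.4, -13.6]
finger_gap: 0.0002
grip_force: 10.4
```

Request:
send_rows(targets=[0,0,0,0.002,0,0,-1,0,0,0,0.001,0,0,-1,0,0,0,0,0,0,-1,0,0,0,0,0,0,-1,0,0,0,-0.004,0,0,-1,0,0,0,-0.004,0,0,-1,0,0,0,-0.004,0,0,-1,0,0,0,0,0,0,-1])

```text
time_s: 6.15
ee_pos: [0.4872, 0.2312, 0.0752]
tool_rot: [0.033, 0.999, 0.0, 0.001]
ft_force: [6.0, -1.4, 2.3]
finger_gap: 0.0
grip_force: 3.2
```

```bash
python3 - <<'E'
from h import *
im,P=cloud("side"); cv2.imwrite("pics/g2.png",cv2.resize(im[60:220,200:370],None,fx=4,fy=3.75,interpolation=cv2.INTER_CUBIC))
s=r.observe();print(s["ee_pos"],s["ft_force"])
E
```

```text
[0.48716108 0.23122243 0.0752301 ] [ 7.72919602 -1.14081036  1.87021514]
```

View pics/g2.png

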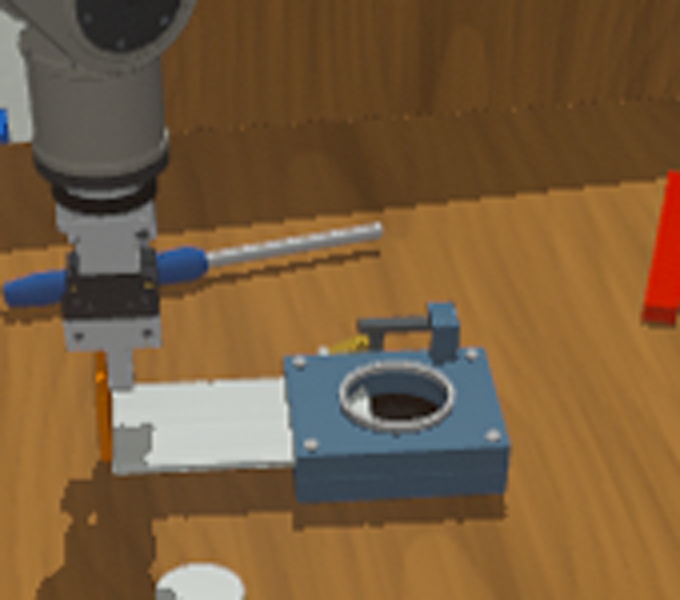

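The mouth is black and the brass tooth sits in front of the catch nose, with the fingers still touching the tab. I'll back off gently to see whether the catch holds.

Request:
send_rows(targets=[0,0,0,-0.003,0,0,-1,0,0,0,-0.003,0,0,-1,0,0,0,-0.003,0,0,-1,0,0,0,-0.003,0,0,-1,0,0,0,0,0,0,-1,0,0,0,0,0,0,-1,0,0,0,0,0,0,-1,0,0,0,0,0,0,-1])

```text
time_s: 7.2
ee_pos: [0.4981, 0.2303, 0.0745]
tool_rot: [0.032, 0.999, -0.0, -0.0]
ft_force: [0.3, -0.8, 0.6]
finger_gap: 0.0005
grip_force: 0.0
```

```bash
python3 - <<'E'
from h import *
im,P=cloud("side"); cv2.imwrite("pics/g3.png",cv2.resize(im[60:220,200:370],None,fx=4,fy=3.75,interpolation=cv2.INTER_CUBIC))
s=r.observe();print(s["ee_pos"],s["ft_force"])
E
```

```text
[0.49814741 0.23036209 0.07449699] [ 0.03860782 -0.68957311  0.16618717]
```

View pics/g3.png

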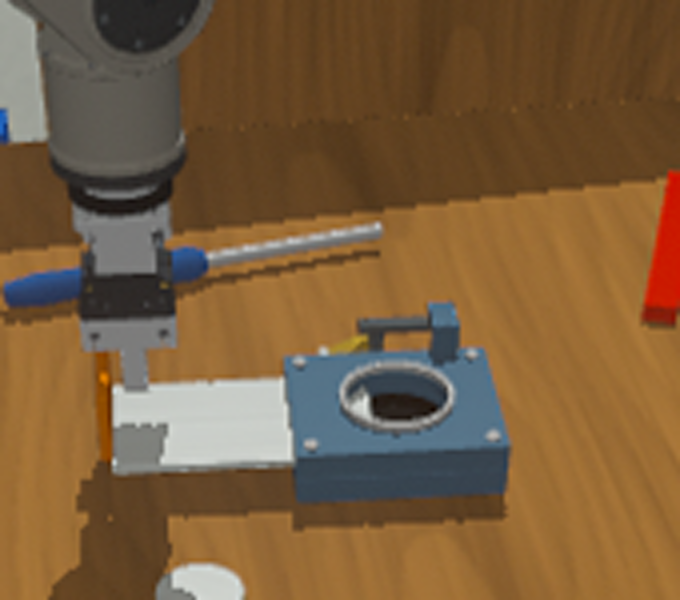

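The catch holds: the force is zero and the tab stays put while the fingers retreat. I lift out and go to the blue key.

Request:
send_rows(targets=[0,0,0,0,0,-0.03,-1,0,0,0,0,0,-0.03,-1,0,0,0,0,0,-0.03,-1,0,0,0,-0.011,-0.045,0,-1,0,0,0,-0.011,-0.045,0,-1,0,0,0,-0.011,-0.045,0,-1,0,0,0,-0.011,-0.045,0,-1,0,0,0,-0.011,-0.045,0,-1])

```text
time_s: 8.25
ee_pos: [0.5386, 0.0008, 0.1646]
tool_rot: [0.032, 0.999, 0.0, 0.0]
ft_force: [0.5, 0.7, -0.2]
finger_gap: 0.0007
grip_force: 0.0
```

Request:
send_rows(targets=[0,0,0,-0.011,-0.045,0,-1,0,0,0,-0.011,-0.045,0,-1,0,0,0,-0.011,-0.045,0,-1,0,0,0,-0.011,-0.045,0,-1,0,0,0,-0.011,-0.045,0,-1,0,0,0,0,-0.0165,0,-1,0,0,0,0,0,0,-1,0,0,0,0,0,0,-1])

```text
time_s: 9.25
ee_pos: [0.5779, -0.2405, 0.1644]
tool_rot: [0.032, 0.999, 0.0, -0.0]
ft_force: [0.0, -0.4, 0.2]
finger_gap: 0.0009
grip_force: 0.0
```

Request:
send_rows(targets=[0,0,0,0.001,-0.001,0.03,-1,0,0,0,0,0,0.03,-1,0,0,0,0,0,0.025,-1,0,0,0,0,0,0.007,-1,0,0,0,0,0,0.006,-1,0,0,0,0,0,0.004,-1,0,0,0,0,0,0.003,-1,0,0,0,0,0,0.001,-1])

```text
time_s: 10.25
ee_pos: [0.5772, -0.243, 0.0589]
tool_rot: [0.032, 0.999, 0.0, 0.0]
ft_force: [0.2, 3.6, 4.4]
finger_gap: 0.0005
grip_force: 2.2
```

Request:
send_rows(targets=[0,0,0,0,0,0.002,-1,0,0,0,0,0,0.001,-1,0,0,0,0,0,0,-1,0,0,0,0,0,0,-1,0,0,0,0,0,0,-1,0,0,0,0,0,0,-1,0,0,0,0,0,0,-1,0,0,0,0,0,0,-1])

```text
time_s: 11.25
ee_pos: [0.5774, -0.2431, 0.0577]
tool_rot: [0.032, 0.999, 0.0, 0.001]
ft_force: [-8.4, 7.4, 34.6]
finger_gap: 0.0005
grip_force: 17.3
```

Blue is bottomed out (34.6 N). Next is yellow.

Request:
send_rows(targets=[0,0,0,0,0,-0.01,-1,0,0,0,0,0,-0.02,-1,0,0,0,0,0,-0.02,-1,0,0,0,-0.027,0.029,0,-1,0,0,0,-0.027,0.0285,0,-1,0,0,0,0,0,0,-1,0,0,0,0,0,0,-1,0,0,0,0,0,0,-1])

```text
time_s: 12.25
ee_pos: [0.6336, -0.1905, 0.1059]
tool_rot: [0.033, 0.999, -0.0, 0.0]
ft_force: [-0.4, -0.0, 0.4]
finger_gap: 0.0005
grip_force: 0.0
```

Request:
send_rows(targets=[0,0,0,-0.001,0.001,0.02,-1,0,0,0,0,0,0.012,-1,0,0,0,0,0,0.006,-1,0,0,0,0,0,0.006,-1,0,0,0,0,0,0.003,-1,0,0,0,0,0,0.002,-1,0,0,0,0,0,0,-1,0,0,0,0,0,0,-1])

```text
time_s: 13.25
ee_pos: [0.6353, -0.1887, 0.058]
tool_rot: [0.033, 0.999, 0.0, 0.0]
ft_force: [-9.7, 3.0, 22.2]
finger_gap: 0.0008
grip_force: 10.9
```

Yellow is fully down. Next is green.

Request:
send_rows(targets=[0,0,0,0,0,-0.01,-1,0,0,0,0,0,-0.02,-1,0,0,0,0,0,-0.02,-1,0,0,0,0.028,-0.001,0,-1,0,0,0,0.029,-0.001,0,-1,0,0,0,0,0,0,-1,0,0,0,0,0,0,-1,0,0,0,0,0,0,-1])

```text
time_s: 14.25
ee_pos: [0.5793, -0.1866, 0.1068]
tool_rot: [0.032, 0.999, -0.0, 0.0]
ft_force: [0.1, -0.6, -0.3]
finger_gap: 0.0003
grip_force: 0.0
```

Request:
send_rows(targets=[0,0,0,0,0,0.02,-1,0,0,0,0,0,0.013,-1,0,0,0,0,0,0.006,-1,0,0,0,0,0,0.006,-1,0,0,0,0,0,0.003,-1,0,0,0,0,0,0.002,-1,0,0,0,0,0,0,-1,0,0,0,0,0,0,-1])

```text
time_s: 15.25
ee_pos: [0.5786, -0.1868, 0.058]
tool_rot: [0.033, 0.999, 0.0, 0.0]
ft_force: [-8.1, 2.5, 23.1]
finger_gap: 0.0005
grip_force: 11.3
```

Green is fully down. I lift clear and check.

Request:
send_rows(targets=[0,0,0,0,0,-0.01,-1,0,0,0,0,0,-0.03,-1,0,0,0,0,0,-0.04,-1,0,0,0,0,0,-0.04,-1,0,0,0,0,0,-0.02,-1,0,0,0,0,0,0,-1,0,0,0,0,0,0,-1,0,0,0,0,0,0,-1])

```text
time_s: 16.25
ee_pos: [0.5779, -0.1866, 0.1954]
tool_rot: [0.032, 0.999, 0.0, -0.001]
ft_force: [-0.3, 0.3, -0.5]
finger_gap: 0.0006
grip_force: 0.0
```

```bash
python3 - <<'E'
from h import *
im,P=cloud("side"); cv2.imwrite("pics/end.png",im)
s=r.observe();print(s["ee_pos"],s["ft_force"],abs(s["joint_vel"]).max())
E
```

```text
[ 0.57791977 -0.18661615  0.19555639] [-0.19051034  0.3922309   0.53248727] 0.004280660804524645
```

View pics/end.png

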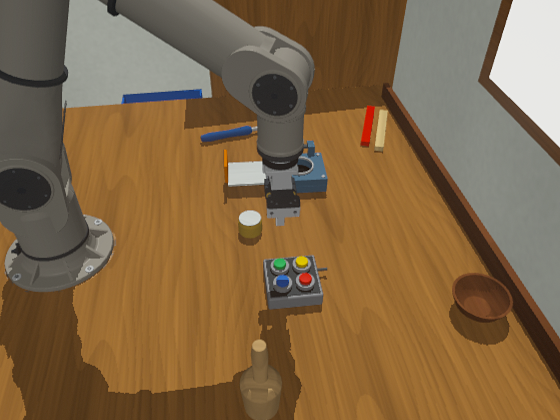

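The gate is still out, with the tab at (226,160). The keys are up, the bystanders have not moved and the arm is clear.

```bash
python3 -c "
from plant import r
print(r.close_job())"
```

```text
the job is handed in; nothing more can be done
None
```

The job is handed in: the gate is held open on its catch, and the blue, yellow and green keys were each pressed fully in that order; the red key and the wax tin, gouge and mallet were left alone (no verdict was returned).

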